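# Set the height of a pour-over dripper with its handwheel and lock it

### The arm

A 6-joint arm with a two-finger parallel gripper is mounted at the origin on a cart in front of the work surface, level with it; the furniture and walls round the work are solid. World frame = base frame: x ahead of the robot, y to its left, z up, the work surface at z = 0. Lengths are in m, angles in degrees, forces in N, time in s.
With the tool pointing down it reaches from about 0.325 to 0.775 m from the base axis. Payload 5.5 kg.
Tool frame: the origin (TCP) lies at the centre of the arm's flange, where the gripper is bolted on; the fingertips stand 182 mm ahead of it and the grasp point (between the pads) lies 163 mm ahead of it; z points along the fingers, y is the line along which they close (so a half turn about z gives the same grasp; the last joint's range is limited). The gripper opens to 88 mm and grips with 3 to 60 N. Pads are 20 mm wide; open, the fingers measure 115 mm over their backs; the gripper's body (75 mm by 178 mm) begins 61 mm behind the grasp point.
Start: joints at [60.923, 5.22, 70.514, -0, 104.267, -3.249], TCP at [0.261, 0.54, 0.405] pointing down, gripper open.
Joint ranges: [-164.24, 164.24], [-49.07, 125.15], [9.68, 141.18], [-86.29, 266.29], [3.28, 154.24], [-151.56, 151.56]. Speed limits (degrees/s): [147.25, 147.25, 172.46, 180, 180, 180].

### API

Orientations are given as [roll, pitch, yaw] about the fixed x, y, z axes, in that order (R = Rz(yaw) Ry(pitch) Rx(roll)).
In Python, from station import r gives the robot as it stands. The module is installed in compiled form; this text tells all that it offers. Calls block until the motion is done:
- r.reach(position, orientation): joint-space move of the TCP to a pose.
- r.servo_line(position, rotation=None, speed=0.15): straight line of the TCP; rotation=None keeps the orientation; speed is the mean speed in m/s.
- r.move_joints(angles): joint-space move.
- r.let_go() and r.grab(squeeze=None): open the fingers fully, or close them until they stop; squeeze is the grip in N (None keeps the last).
- r.wait(seconds).
- r.inverse_kinematics(position, orientation): joint angles nearest the present ones, or None.
- r.sense(): the state.
- r.snapshot(name): name is "scene" or "top" or "wrist"; returns a dict with "frame" (400x640x3 uint8, red, green, blue), "fx", "fy", "cx", "cy" (pixels), "dist_coeffs" ([k1, k2, p1, p2, k3] as OpenCV has them; the pictures are not rectified), "R" (3x3) and "t" (3): a world point X has camera coordinates R X + t. Camera axes: x right, y down, z forward; pixel columns grow to the right and rows downward; lengths in m; the calibration is good to about 2 mm. A picture is of the moment at which its call begins. There is no depth.
A pose or a line that the arm cannot do raises r.IKError and nothing moves.
- r.hand_in(): hands the job in; it is judged then, once.
The state is a dict: "clock": time; "joints": joint angles; "joint_vel": joint speeds; "joint_torque": joint torques, N m; "tcp_pos": TCP position; "orientation": TCP orientation; "contact_force": force on the tool from outside, world axes, zero at the start; "torque": the same for the moment, N m; "opening": finger opening in m; "gripper_force": force on a finger pad.
Only numpy, scipy, OpenCV 4.12 (cv2) and the standard library are available. Lean on these libraries where they do the work, as an engineer would, in place of code of your own. Each camera call takes 0.05 s, during which the arm holds its last target. There are 200 camera calls.

### The job

Turn the small handwheel on the sloping side of the coffee stand until the dripper's nozzle hangs about 10 mm above the rim of the mug that stands under it, without touching that mug. Then press the lock catch on the low shoulder in front of the handwheel fully down, let go, and leave the mugs, the jar and the teaspoon where they are.

Things in the scene. Friction and masses are not known exactly. Their poses are not given: they have to be found in the camera images.
- stand: coffee stand fixed to the worktop; place and yaw differ each time. Origin on the worktop in its middle, x to its back, y to its left, z up. Right half: white wedge-shaped housing. Left: steel column 28 mm square, 320 mm high, at x 75, y 100 mm, on which the carriage with the white cone dripper slides; dripper 104 mm across at its top, 77 mm high, centred on x -10, y 100 mm, over the mug
- shoulder_top (a point): middle of the flat top (66 x 100 mm, 62 mm above the worktop) of the low white shoulder before the housing; axes as the stand's. It carries the lock catch. The housing behind it measures 110 mm front to back and 160 mm sideways; its top slopes down to the right at 25 degrees to the horizontal, from 99 to 45 mm high, and carries the handwheel 89 mm behind this point
- handwheel_grip (a point): centre of the rim of the black round handwheel, 56 mm across, rim 22 mm thick; a short steel bar on its face marks one side (its +x). z = wheel axis, out of the housing: up and leaning 25 degrees to the stand's right (-y). Rim stands 22 mm off the slope (19 mm off a steel disc 68 mm across on it) on an 18 mm stem: grip it across its diameter, at any angle, along its axis. x, y turn with it
- handwheel (a joint): angle of the handwheel in rad; grows when it is turned clockwise as seen facing the wheel; range 0 to 6.2, stops at both ends. 1 rad clockwise lowers the dripper by 8 mm. Light friction (0.1 N m), stays where it is left
- nozzle (a point): middle of the lower end of the dripper's nozzle (18 mm across). Its height is 143 mm with the handwheel at 0 and falls 8 mm per rad
- lock_catch (a joint): travel of the lock catch in m: 0 = up, 0.010 = fully down (at its stop). About 4 to 6 N push it straight down, it stays where it is pushed
- catch_top (a point): middle of the top of the lock catch, a steel plunger 26 mm across with a vertical axis, 84 mm above the worktop; up, it stands 16 mm proud of its steel collar (38 mm across) on the shoulder; pressed fully, 6 mm
- dotted_rim (a point): middle of the rim of the white mug with grey dots, 82 mm across, 91 mm high, standing on the worktop. Either this or the banded mug stands under the dripper, the other stands off to the right
- banded_rim (a point): middle of the rim of the taller mug, white above and dark below, 78 mm across, 101 mm high, standing on the worktop
- coffee_jar: glass coffee jar with a dark lid, 84 mm across, 140 mm high, a bystander; origin at its underside
- teaspoon: steel teaspoon, 139 mm long, a bystander
Mind the look-alikes: they are no part of the job. Leave any orange look-alike of the part that bears dotted_rim alone.

How it is judged (in metres and radians):
On the way:
1. the nozzle hangs 6.5 to 13.5 mm above the rim of the mug under it while the lock catch is still up (value of joint lock_catch below 0.002 m and ((horizontal distance between nozzle and dotted_rim below 0.025 m and z of nozzle in the frame of dotted_rim between 0.0065 and 0.0135 m) or (horizontal distance between nozzle and banded_rim below 0.025 m and z of nozzle in the frame of banded_rim between 0.0065 and 0.0135 m))), for 0.2 s.
At the end, for the whole second after the job is handed in: the nozzle hangs 6.5 to 13.5 mm above the rim of the mug that stands under it (within 25 mm sideways of the mug's middle), the handwheel is at rest, and the lock catch is down by more than 8 of its 10 mm (((horizontal distance between nozzle and dotted_rim below 0.025 m and z of nozzle in the frame of dotted_rim between 0.0065 and 0.0135 m) or (horizontal distance between nozzle and banded_rim below 0.025 m and z of nozzle in the frame of banded_rim between 0.0065 and 0.0135 m)) and value of joint lock_catch above 0.008 m and velocity of joint handwheel between -0.05 and 0.05 rad/s); the robot touches nothing.
It fails at once if the dripper touches a mug (contact force between carriage and mug_dotted above 0.5 N or contact force between carriage and mug_banded above 0.5 N).
It fails at once if a mug, the jar or the teaspoon is moved by more than 15 mm (distance of any of dotted_rim, banded_rim, coffee_jar, teaspoon from where it was at the start of the episode above 0.015 m).
It also fails if it takes over 64 s, if anything falls off the work surface, if the arm or the gripper's body presses on something with over 40 N, if the wrist force passes 120 N, or if a joint passes its speed limit or range.

## Working session

There is one attempt and no reset: what is moved stays moved. The work goes in short steps, each a Python script; the robot and the scene stay as the last script left them, time stands still between calls to the robot, and variables do not carry over. Pictures are saved under pics/ and viewed, at most 10 in all, crops included, and the job is handed in when it is done.

```bash
mkdir -p pics; python3 - <<'E'
from station import r
import cv2,pickle
d={}
for n in("scene","top","wrist"):
    s=r.snapshot(n);d[n]=s;cv2.imwrite(f"pics/{n}0.png",s["frame"][:,:,::-1]);print(n,s["fx"],s["dist_coeffs"],s["R"],s["t"])
pickle.dump(d,open("s0.pkl","wb"));s=r.sense();print(s["clock"],s["orientation"])
E
```

```text
scene 385.34884642515294 [-0.06617484  0.          0.          0.          0.        ] [[ 0.70596469 -0.70824229 -0.00259244]
 [-0.37679563 -0.37247953 -0.84810616]
 [ 0.59969901  0.59970982 -0.52982   ]] [-0.27527139  0.31699595  1.0594449 ]
top 369.13709630929105 [0.02899619 0.         0.         0.         0.        ] [[ 0.02019719 -0.9995806  -0.02075325]
 [-0.99314418 -0.01766803 -0.1155529 ]
 [ 0.11513777  0.02294481 -0.9930845 ]] [0.11173024 0.52479875 1.19494959]
wrist 350.58011875598953 [-0.0771282  0.         0.         0.         0.       ] [[ 0.43560799  0.90013501 -0.00162602]
 [ 0.87224755 -0.42166468  0.24775615]
 [ 0.22232835 -0.10934285 -0.96882106]] [-0.59981243 -0.02876722  0.38930866]
0.15 [-1.79911414e+02 -4.21881652e-03  1.54173243e+02]
```

View pics/scene0.png

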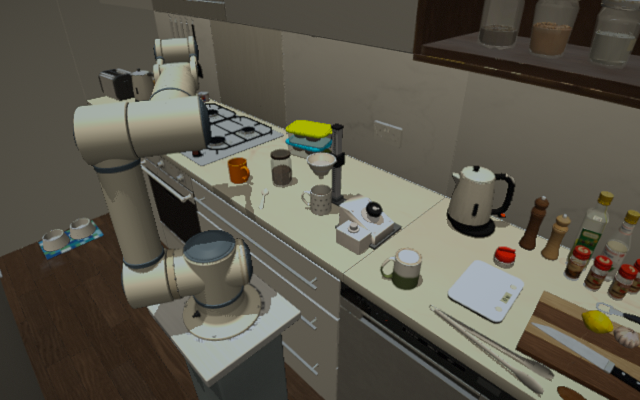

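View pics/top0.png

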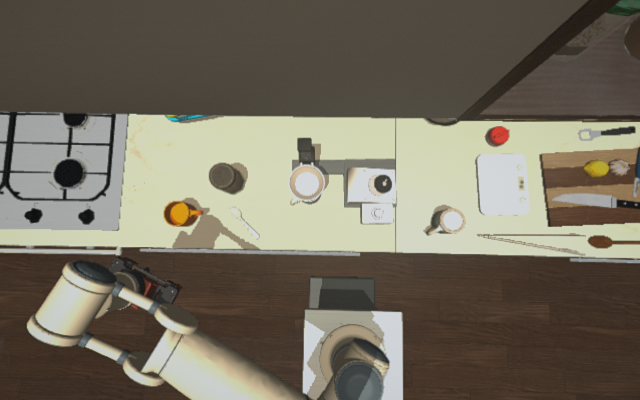

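Candidates:
- **Mugs:** the dotted mug is under the dripper (scene 319,199), the banded mug stands to the right (scene 407,265 / top 452,220), and the orange look-alike is at scene 238,170 / top 181,213.
- **Handwheel:** the black knob on the housing (scene 374,210 / top 382,184). The kettle and jar lids are the other dark round things.
- **Catch:** the steel plunger on the shoulder (scene 353,226 / top 377,212).

I'll check the choice in a close crop.

```bash
python3 - <<'E'
import cv2,pickle,numpy as np
d=pickle.load(open("s0.pkl","rb"))
a=d["top"]["frame"][130:235,270:410,::-1];b=d["scene"]["frame"][120:255,295:410,::-1]
a=cv2.resize(a,None,fx=4,fy=4,interpolation=2)[:,:];b=cv2.resize(b,None,fx=4,fy=4,interpolation=2)
cv2.imwrite("pics/ct.png",a);cv2.imwrite("pics/cs.png",b);print(a.shape,b.shape)
E
```

```text
(420, 560, 3) (540, 460, 3)
```

View pics/ct.png

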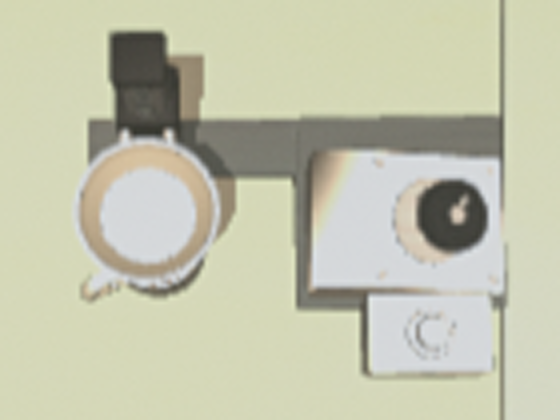

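View pics/cs.png

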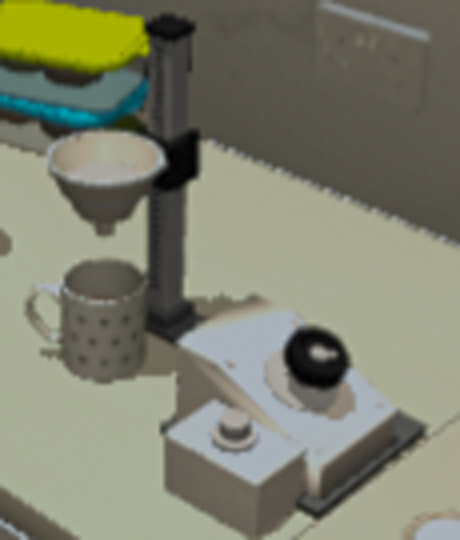

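```bash
cat > h.py <<'E'
import numpy as np,cv2
def K(s): return np.array([[s["fx"],0,s["cx"]],[0,s["fy"],s["cy"]],[0,0,1.]])
def ray(s,p):
    u=cv2.undistortPoints(np.array([[p]],float),K(s),np.array(s["dist_coeffs"],float))[0,0]
    R=np.array(s["R"]);return -R.T@np.array(s["t"]),R.T@np.array([u[0],u[1],1.])
def atz(s,p,z):
    c,d=ray(s,p);return c+d*(z-c[2])/d[2]
def tri(obs):
    A=np.zeros((3,3));b=np.zeros(3)
    for s,p in obs:
        c,d=ray(s,p);d=d/np.linalg.norm(d);P=np.eye(3)-np.outer(d,d);A+=P;b+=P@c
    return np.linalg.solve(A,b)
def proj(s,X):
    return cv2.projectPoints(np.array(X,float).reshape(-1,3),cv2.Rodrigues(np.array(s["R"]))[0],np.array(s["t"],float),K(s),np.array(s["dist_coeffs"],float))[0][:,0]
E
python3 - <<'E'
from h import *;import pickle
np.set_printoptions(precision=4,suppress=True)
d=pickle.load(open("s0.pkl","rb"));T,S=d["top"],d["scene"]
t=lambda x,y:(T,(270+(x+.5)/4-.5,130+(y+.5)/4-.5))
s=lambda x,y:(S,(295+(x+.5)/4-.5,120+(y+.5)/4-.5))
for s_ in (T,S):print(ray(s_,(320,200))[0])
print("wheel",tri([t(453,215),s(317,354)]))
print("catch",tri([t(430,331),s(236,416)]),atz(*s(236,416),.084))
print("dripper top",tri([t(148,208),s(107,157)]))
print("column top",tri([t(138,57),s(170,25)]))
for c in [(165,435),(220,400),(306,450),(255,490)]: print("shoulder",atz(*s(*c),.062))
for c in [(368,295),(492,295)]: print("sh back T",atz(*t(*c),.062))
n=s(104,233)
m=atz(*s(104,275),.091);print("mug",m)
for z in(.1,.12,.13,.143):print(z,atz(*n,z))
E
```

```text
[0.3814 0.0935 1.2496]
[-0.3216 -0.7122  0.8294]
wheel [ 0.5542 -0.0827  0.1109]
catch [ 0.4664 -0.0694  0.0858] [ 0.4698 -0.0688  0.084 ]
dripper top [0.5392 0.1487 0.2176]
column top [0.6225 0.1524 0.3165]
shoulder [ 0.432  -0.0255  0.062 ]
shoulder [ 0.501  -0.0251  0.062 ]
shoulder [ 0.4979 -0.1211  0.062 ]
shoulder [ 0.4294 -0.1248  0.062 ]
sh back T [ 0.4949 -0.0217  0.062 ]
sh back T [ 0.4967 -0.121   0.062 ]
mug [0.5435 0.157  0.091 ]
0.1 [0.5882 0.2017 0.1   ]
0.12 [0.5633 0.1766 0.12  ]
0.13 [0.5508 0.1641 0.13  ]
0.143 [0.5346 0.1478 0.143 ]
```

```bash
cat >> h.py <<'E'
from scipy.spatial.transform import Rotation as Ro
def ori(az,spin):  # tool z = az ; spin about it (deg)
    az=np.array(az)/np.linalg.norm(az);x=np.array([1.,0,0]);x-=az*(x@az);x/=np.linalg.norm(x)
    R=np.column_stack([x,np.cross(az,x),az]);return (Ro.from_matrix(R)*Ro.from_euler('z',spin,degrees=True)).as_euler('xyz',degrees=True)
E
python3 - <<'E'
from station import r
from h import *
np.set_printoptions(precision=1,suppress=True)
s=r.sense();o=s["orientation"]
r.servo_line([.18,.36,.43],speed=.3)
ax=np.array([0,-.4226,.9063]);w=np.array([.554,-.0827,.111])
r.reach([.36,-.12,.42],ori([0,0,-1],0))
for sp in range(-180,181,30):
    q=r.inverse_kinematics(w+ax*.163,ori(-ax,sp));print(sp,q)
r.reach(w+ax*.31+np.array([-.06,0,0]),ori(-ax,0))
s=r.snapshot("wrist");cv2.imwrite("pics/w1.png",s["frame"][:,:,::-1]);import pickle;pickle.dump(s,open("s1.pkl","wb"))
s=r.sense();print(s["clock"],np.array(s["joints"]))
E
```

```text
-180 [ -25.1    6.4   85.7   22.8   98.4 -113.8]
-150 [-25.1   6.4  85.7  22.8  98.4 -83.8]
-120 [-25.1   6.4  85.7  22.8  98.4 -53.8]
-90 [-25.1   6.4  85.7  22.8  98.4 -23.8]
-60 [-25.1   6.4  85.7  22.8  98.4   6.2]
-30 [-25.1   6.4  85.7  22.8  98.4  36.2]
0 [-25.1   6.4  85.7  22.8  98.4  66.2]
30 [-25.1   6.4  85.7  22.8  98.4  96.2]
60 [-25.1   6.4  85.7  22.8  98.4 126.2]
90 None
120 None
150 [ -25.1    6.4   85.7   22.8   98.4 -143.8]
180 [ -25.1    6.4   85.7   22.8   98.4 -113.8]
3.5167 [-33.3   0.3  78.4  22.7 113.9  63.6]
```

View pics/w1.png

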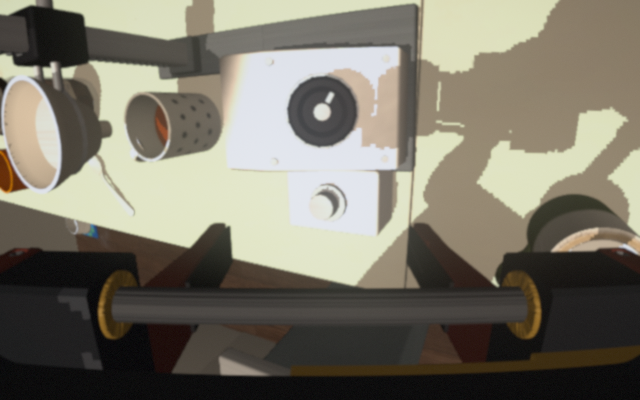

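The wrist view shows the wheel centre at (322,111) with its bar pointing up and right. The catch top is at (321,207), the nozzle end at (110,129), and the dotted mug's rim is centred at about (147,127).

```bash
python3 - <<'E'
from h import *;import pickle
np.set_printoptions(precision=4,suppress=True)
d=pickle.load(open("s0.pkl","rb"));T,S=d["top"],d["scene"];W=pickle.load(open("s1.pkl","rb"))
t=lambda x,y:(T,(270+(x+.5)/4-.5,130+(y+.5)/4-.5))
s=lambda x,y:(S,(295+(x+.5)/4-.5,120+(y+.5)/4-.5))
w=lambda x,y:(W,(x,y))
print("wheel",tri([t(453,215),s(317,354),w(322,111)]),tri([t(453,215),w(322,111)]),tri([s(317,354),w(322,111)]))
for o in (t(453,215),s(317,354),w(322,111)):print(atz(*o,.105),atz(*o,.115))
print("catch",atz(*w(321,207),.084),atz(*s(236,416),.084),atz(*t(430,331),.084))
print("nozzle",tri([s(104,233),w(111,129)]))
for c in[(289,172),(390,172),(289,222),(380,234)]:print("sh",atz(*w(*c),.062))
print("base back edge",atz(*w(163,78),0),atz(*w(410,72),.0))
p=atz(*w(418,5),0),atz(*w(412,168),0);print(p)
E
```

```text
wheel [ 0.5545 -0.0831  0.1103] [ 0.5545 -0.0828  0.1076] [ 0.5546 -0.0837  0.111 ]
[ 0.5547 -0.0832  0.105 ] [ 0.5531 -0.0817  0.115 ]
[ 0.562  -0.0779  0.105 ] [ 0.5498 -0.0866  0.115 ]
[ 0.5546 -0.0815  0.105 ] [ 0.5548 -0.0861  0.115 ]
catch [ 0.4652 -0.0711  0.084 ] [ 0.4698 -0.0688  0.084 ] [ 0.4652 -0.0684  0.084 ]
nozzle [0.5371 0.1493 0.1388]
sh [ 0.4912 -0.0243  0.062 ]
sh [ 0.5    -0.1301  0.062 ]
sh [ 0.4361 -0.0229  0.062 ]
sh [ 0.4387 -0.1235  0.062 ]
base back edge [0.5979 0.2173 0.    ] [ 0.5921 -0.1312  0.    ]
(array([ 0.6554, -0.1361,  0.    ]), array([ 0.4941, -0.1388,  0.    ]))
```

```bash
cat >> h.py <<'E'
AX=np.array([0,-.4226,.9063]);WH=np.array([.5545,-.0788,.101])
E
python3 - <<'E'
from station import r
from h import *
np.set_printoptions(precision=3,suppress=True)
def st(m):
    s=r.sense();print(m,s["clock"],np.array(s["joints"])[5],np.array(s["contact_force"]),np.array(s["torque"]),s["opening"],s["gripper_force"])
r.reach(WH+AX*.27,ori(-AX,150))
r.servo_line(WH+AX*.164,speed=.12);st("at")
r.grab(20);st("grip")
q=np.array(r.sense()["joints"])
for k in range(1,5):
    g=q.copy();g[5]+=247*k/4;r.move_joints(g);st(k)
r.let_go();st("open")
r.servo_line(WH+AX*.31,speed=.25);st("up")
r.reach(WH+AX*.31+np.array([-.06,0,0]),ori(-AX,0))
s=r.snapshot("wrist");import pickle;pickle.dump(s,open("s2.pkl","wb"))
S=r.snapshot("scene");pickle.dump(S,open("s2s.pkl","wb"));st("end")
a=cv2.resize(s["frame"][0:240,0:420,::-1],None,fx=1.9,fy=1.9,interpolation=2);cv2.imwrite("pics/w2.png",a)
E
```

```text
at 7.575 -143.9066061102297 [0.537 0.037 1.061] [-0.116  0.019  0.003] 0.08764820726831726 0.0
grip 8.175 -143.91643385350483 [ 4.264 -5.234 -1.962] [-0.616 -0.365 -0.171] 0.05567999350630543 19.999927282333374
1 9.1833 -82.2510570920894 [ 2.213 -2.037 -0.107] [-1.146  0.201  0.035] 0.055310065561512314 20.000086426734924
2 10.1917 -20.512076126544297 [ 1.692 -4.08  -0.545] [-0.858  0.639  0.179] 0.055512033340223574 20.00022053718567
3 11.2 41.23299093041222 [-0.471 -3.31  -1.36 ] [-0.941  0.403  0.002] 0.05591253123899387 20.000039935112
4 12.2083 102.98065725839716 [-0.744 -3.756 -0.592] [-1.433  0.76   0.204] 0.05561386836538531 20.00052183866501
open 12.8917 103.07917671013801 [-0.402  0.171 -0.979] [-0.204  0.145  0.005] 0.08770834833080561 0.0
up 13.625 103.69803214962573 [ 0.023 -0.048  0.846] [-0.16   0.157  0.021] 0.08775955859152743 0.0
end 14.4333 63.64437523444321 [ 0.115 -0.137 -1.089] [-0.213  0.116 -0.051] 0.08786909443420138 0.0
```

View pics/w2.png

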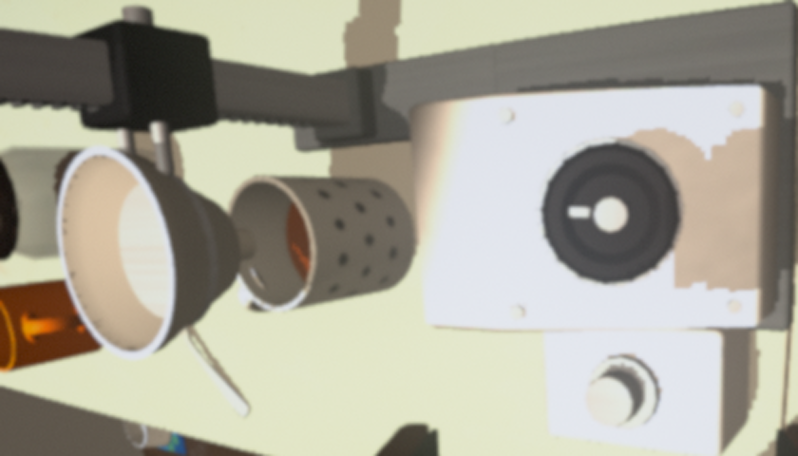

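The bar now points left, so the wheel turned about 247° clockwise. The nozzle end is at crop (250,243), just above the mug rim. I'll measure the gap more finely.

```bash
python3 - <<'E'
import pickle,cv2,numpy as np
d=pickle.load(open("s0.pkl","rb"));S0=d["scene"]["frame"];S2=pickle.load(open("s2s.pkl","rb"))["frame"];W1=pickle.load(open("s1.pkl","rb"))["frame"];W2=pickle.load(open("s2.pkl","rb"))["frame"]
f=lambda a,y,x,w,h:cv2.resize(a[y:y+h,x:x+w,::-1],(400,300),interpolation=cv2.INTER_CUBIC)
c=lambda a:f(a,155,300,40,30)
cv2.imwrite("pics/n.png",np.vstack([np.hstack([f(S0,165,300,48,36),f(S2,165,300,48,36)]),np.hstack([f(W1,100,90,64,48),f(W2,100,100,64,48)])]))
E
```

```text
(no output)
```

View pics/n.png

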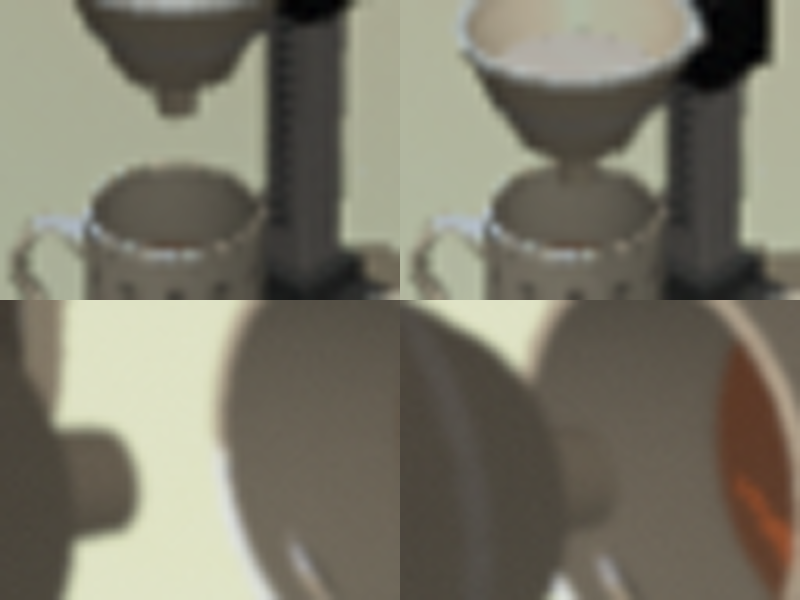

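```bash
python3 - <<'E'
import pickle
from h import *
from scipy.optimize import least_squares
np.set_printoptions(precision=4,suppress=True)
S=pickle.load(open("s0.pkl","rb"))["scene"];W=pickle.load(open("s1.pkl","rb"));W2=pickle.load(open("s2.pkl","rb"))
a=np.linspace(0,2*np.pi,200)
circ=lambda s,c,r:proj(s,np.array(c)+np.c_[r*np.cos(a),r*np.sin(a),0*a])
print("mug S",atz(S,(320.5,189.8),.091),"W2",atz(W2,(143.9,127.9),.091))
mid=lambda v:(v.max()+v.min())/2
def f(p):
    n=p[:3];m=n-[0,0,p[3]];S0=circ(S,n,.009);A=circ(W,n,.009);B=circ(W2,m,.009)
    return [S0[:,1].max()-178.7,mid(S0[:,0])-320.7,A[:,0].max()-111.6,mid(A[:,1])-128.7,B[:,0].max()-134.7,mid(B[:,1])-128.0]
o=least_squares(f,[.54,.15,.14,.0345]);print(o.x,o.fun,o.x[2]-o.x[3])
o=least_squares(lambda p:f(np.r_[p,.0345]),[.54,.15,.14]);print(o.x,o.fun,o.x[2]-.0345)
E
```

```text
mug S [0.5359 0.1501 0.091 ] W2 [0.5365 0.1447 0.091 ]
[0.5374 0.1497 0.1413 0.0352] [ 0.3575  0.1244 -0.0951  0.0417 -0.0037 -0.0422] 0.10612922844459646
[0.5375 0.1492 0.1413] [ 0.392   0.2203  0.1508  0.0271 -0.2846 -0.0103] 0.1068353978778388
```

```bash
python3 - <<'E'
from station import r
from h import *
import pickle
np.set_printoptions(precision=3,suppress=True)
def st(m):
    s=r.sense();print(m,s["clock"],np.array(s["joints"])[5],np.array(s["tcp_pos"]),np.array(s["contact_force"]),s["opening"]);return s
r.reach(WH+AX*.27,ori(-AX,0))
r.servo_line(WH+AX*.164,speed=.12)
r.grab(20);st("grip")
g=np.array(r.sense()["joints"]);g[5]+=43;r.move_joints(g);st("turned")
r.let_go()
r.servo_line(WH+AX*.31,speed=.25)
r.reach(WH+AX*.31+np.array([-.06,0,0]),ori(-AX,0))
s=r.snapshot("wrist");pickle.dump(s,open("s3.pkl","wb"));S=r.snapshot("scene")
f=lambda a,y,x,w,h:cv2.resize(a[y:y+h,x:x+w,::-1],(400,300),interpolation=cv2.INTER_CUBIC)
cv2.imwrite("pics/n3.png",np.hstack([f(S["frame"],165,300,48,36),f(s["frame"],100,100,64,48)]));st("end")
E
```

```text
grip 16.4583 66.08327154643506 [ 0.555 -0.149  0.249] [ 0.687 -4.928 -1.53 ] 0.055735644414363635
turned 17.2083 108.9640779532726 [ 0.555 -0.149  0.249] [1.381 1.777 1.267] 0.05547154320929474
end 19.5167 63.63070399344684 [ 0.495 -0.21   0.381] [-0.46  -0.676 -0.038] 0.08806733825982635
```

View pics/n3.png

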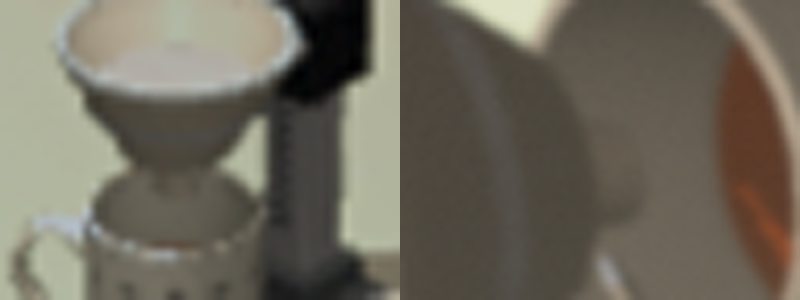

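```bash
python3 - <<'E'
from station import r
from h import *
import pickle
np.set_printoptions(precision=3,suppress=True)
W=pickle.load(open("s3.pkl","rb"));s=r.sense()
Rt=Ro.from_euler('xyz',s["orientation"],degrees=True).as_matrix();Rc=np.array(W["R"]).T;pc=-Rc@np.array(W["t"])
Rtc=Rt.T@Rc;ptc=Rt.T@(pc-s["tcp_pos"]);print(Rtc,ptc)
pickle.dump((Rtc,ptc),open("tc.pkl","wb"))
N=np.array([.537,.149,.1])
for el in(10,20,30):
  for az in(-60,-40,-20,0,20):
    for roll in(0,180,90,-90):
      for D in(.3,.36):
        e,b=np.radians([el,az]);f=np.array([np.cos(e)*np.cos(-b),np.cos(e)*np.sin(-b),-np.sin(e)])
        x=np.cross(f,[0,0,1.]);x/=np.linalg.norm(x);C=np.column_stack([x,np.cross(f,x),f])@Ro.from_euler('z',roll,degrees=True).as_matrix()
        Rn=C@Rtc.T;p=N-f*D-Rn@ptc;q=r.inverse_kinematics(p,Ro.from_matrix(Rn).as_euler('xyz',degrees=True))
        if q is not None:print(el,az,roll,D,"tcp",p,"tip",p+Rn[:,2]*.182,np.array(q))
E
```

```text
[[-0.001 -0.968 -0.251]
 [ 1.    -0.001 -0.001]
 [ 0.001 -0.251  0.968]] [ 0.067 -0.     0.021]
10 -60 0 0.3 tcp [ 0.382 -0.121  0.084] tip [0.473 0.036 0.098] [-46.53    9.1   124.363  81.827 105.025 -43.953]
10 -60 0 0.36 tcp [ 0.352 -0.172  0.094] tip [ 0.443 -0.015  0.108] [-54.356   9.421 122.26   76.748 111.017 -43.241]
10 -60 90 0.36 tcp [ 0.297 -0.126  0.163] tip [0.423 0.001 0.132] [-59.78  -29.968 140.78   75.336 100.319  63.969]
10 -60 -90 0.3 tcp [ 0.448 -0.145  0.153] tip [0.495 0.028 0.123] [ -40.777    8.483  109.105   68.829  107.388 -120.582]
10 -60 -90 0.36 tcp [ 0.419 -0.196  0.164] tip [ 0.466 -0.023  0.133] [ -47.217    8.861  107.366   65.552  113.209 -121.619]
10 -40 -90 0.3 tcp [ 0.353 -0.097  0.153] tip [0.457 0.05  0.123] [ -47.574  -18.15   133.919   75.913   96.69  -115.174]
10 -40 -90 0.36 tcp [ 0.308 -0.135  0.164] tip [0.411 0.012 0.133] [ -57.443  -20.403  134.297   71.618  105.811 -115.895]
10 20 0 0.3 tcp [0.244 0.255 0.084] tip [0.415 0.193 0.098] [  68.301   -1.541  135.782  265.625   91.976 -135.833]
10 20 180 0.3 tcp [0.268 0.248 0.222] tip [0.42
[... 2382 characters left out ...]
6   92.204 -88.598]
30 -40 -90 0.36 tcp [ 0.341 -0.107  0.282] tip [0.429 0.026 0.194] [-47.    -34.807 125.125  60.355 101.751 -88.805]
30 0 90 0.3 tcp [0.274 0.219 0.251] tip [0.426 0.173 0.163] [  56.245  -46.385  134.824  -59.528   75.883 -108.185]
30 20 180 0.3 tcp [0.323 0.227 0.313] tip [0.445 0.183 0.185] [ 46.11  -37.55  120.01  -41.633  78.739 -22.551]
30 20 180 0.36 tcp [0.274 0.245 0.343] tip [0.396 0.201 0.215] [ 54.535 -40.061 118.453 -43.45   87.352 -19.152]
30 20 90 0.3 tcp [0.314 0.305 0.251] tip [0.441 0.21  0.163] [ 58.983 -15.407 114.488 -60.498  90.472 -87.641]
30 20 90 0.36 tcp [0.265 0.323 0.281] tip [0.392 0.228 0.193] [ 65.759 -17.547 113.037 -59.618  98.087 -87.393]
```

```bash
python3 - <<'E'
from station import r
from h import *
import pickle
np.set_printoptions(precision=3,suppress=True)
r.move_joints([-40.39,-5.806,102.86,55.888,109.6,-102.045])
s=r.snapshot("wrist");pickle.dump(s,open("s4.pkl","wb"))
st=r.sense();print(st["clock"],np.array(st["contact_force"]))
u=proj(s,[.537,.149,.1])[0];print(u)
x,y=int(u[0])-60,int(u[1])-75;x=max(x,0);y=max(y,0);print(x,y)
im=cv2.rotate(s["frame"][y:y+150,x:x+120,::-1].copy(),cv2.ROTATE_90_CLOCKWISE)
im=s["frame"][y:y+150,x:x+200,::-1]
cv2.imwrite("pics/n4.png",cv2.resize(im,None,fx=4,fy=4,interpolation=2))
E
```

```text
22.0167 [-0.058  0.035  0.751]
[318.356 195.426]
258 120
```

View pics/n4.png

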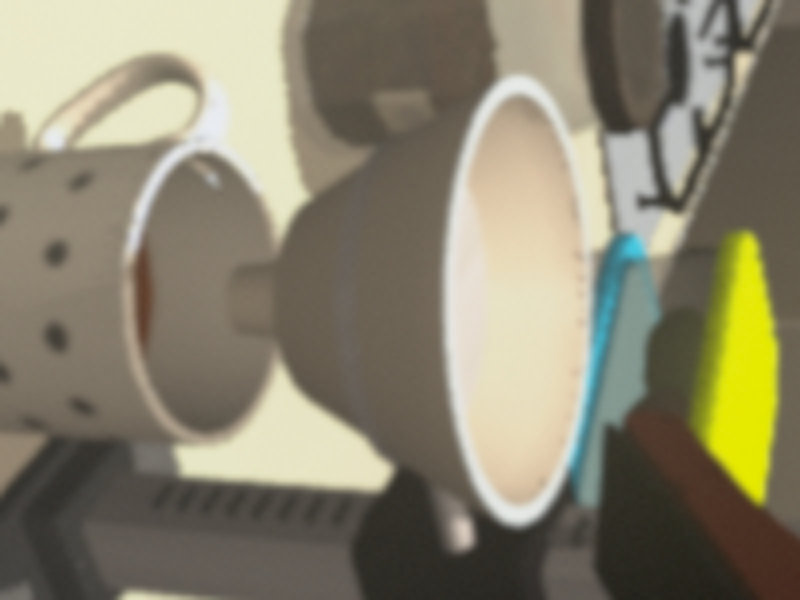

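The near side view is rotated, with up pointing right. The nozzle tip is at crop x≈228, y 264–330, and the mug rim ellipse spans x 122–277, y 140–440. I'll fit all the views together.

```bash
python3 - <<'E'
import pickle
from h import *
from scipy.optimize import least_squares
np.set_printoptions(precision=4,suppress=True)
L=lambda n:pickle.load(open(n,"rb"))
S=L("s0.pkl")["scene"];W=L("s1.pkl");W4=L("s4.pkl")
a=np.linspace(0,2*np.pi,200)
circ=lambda s,c,r:proj(s,np.array(c)+np.c_[r*np.cos(a),r*np.sin(a),0*a])
mid=lambda v:(v.max()+v.min())/2
X=lambda x:258+(x+.5)/4-.5
Y=lambda y:120+(y+.5)/4-.5
def f(p):
    n=p[:3];m=np.r_[p[3:5],.091];oS,oW,o4=p[5:].reshape(3,2)
    up=n+[0,0,8e-3*np.radians(290)]
    s0=circ(S,up,.009)+oS;sm=circ(S,m,.041)+oS
    w1=circ(W,up,.009)+oW;w3=circ(W,n,.009)+oW;wm=circ(W,m,.041)+oW
    q=circ(W4,n,.009)+o4;qm=circ(W4,m,.041)+o4
    return np.r_[s0[:,1].max()-178.7,mid(s0[:,0])-320.7,mid(sm[:,0])-320.5,mid(sm[:,1])-189.8,
     w1[:,0].max()-111.6,mid(w1[:,1])-128.7,w3[:,0].max()-138.7,mid(wm[:,0])-143.9,mid(wm[:,1])-127.9,
     q[:,0].min()-X(228),mid(q[:,1])-Y(297),qm[:,0].min()-X(122),qm[:,0].max()-X(277.5),mid(qm[:,1])-Y(290),p[5:]/3]
for w in (None,):
    o=least_squares(f,np.r_[.537,.149,.1,.537,.147,np.zeros(6)]);print(o.x,"\n",o.fun)
    C=np.linalg.inv(o.jac.T@o.jac)*.4**2;print("gap mm",(o.x[2]-.091)*1e3,"sd",C[2,2]**.5*1e3)
E
```

```text
[ 0.5381  0.1566  0.0983  0.5343  0.1535  0.979  -0.0938 -0.757   0.633
 -2.141   1.1043] 
 [ 0.1387 -0.1201  0.0113 -0.1283 -2.8374 -0.2096  2.4113  0.5102  0.1392
 -0.7543 -0.1108 -0.4349  1.4271 -0.0119  0.3263 -0.0313 -0.2523  0.211
 -0.7137  0.3681]
gap mm 7.303437561210268 sd 0.8985893294455274
```

```bash
python3 - <<'E'
import pickle
from h import *
from scipy.optimize import least_squares
np.set_printoptions(precision=4,suppress=True)
L=lambda n:pickle.load(open(n,"rb"))
S=L("s0.pkl")["scene"];W1,W2,W3,W4=[L(f"s{i}.pkl") for i in (1,2,3,4)]
for w in(W1,W2,W3):print(ray(w,(320,200))[0],proj(w,[.5545,-.083,.11])[0])
a=np.linspace(0,2*np.pi,200)
circ=lambda s,c,r:proj(s,np.array(c)+np.c_[r*np.cos(a),r*np.sin(a),0*a])
mid=lambda v:(v.max()+v.min())/2
X=lambda x:258+(x+.5)/4-.5
Y=lambda y:120+(y+.5)/4-.5
def f(p):
    n=p[:3];m=np.r_[p[3:5],.091];oS,oW,o4=p[5:].reshape(3,2)
    z=np.array([0,0,8e-3]);up=n+z*np.radians(290);n2=n+z*np.radians(43)
    s0=circ(S,up,.009)+oS;sm=circ(S,m,.041)+oS
    w1=circ(W1,up,.009)+oW;w2=circ(W2,n2,.009)+oW;w3=circ(W3,n,.009)+oW;wm=circ(W2,m,.041)+oW
    q=circ(W4,n,.009)+o4;qm=circ(W4,m,.041)+o4
    return np.r_[s0[:,1].max()-178.7,mid(s0[:,0])-320.7,mid(sm[:,0])-320.5,mid(sm[:,1])-189.8,
     w1[:,0].max()-111.6,mid(w1[:,1])-128.7,w2[:,0].max()-134.7,w3[:,0].max()-138.7,mid(wm[:,0])-143.9,mid(wm[:,1])-127.9,
     q[:,0].min()-X(228),mid(q[:,1])-Y(297),qm[:,0].min()-X(122),qm[:,0].max()-X(277.5),mid(qm[:,1])-Y(290),p[5:]/3]
o=least_squares(f,np.r_[.537,.149,.1,.537,.147,np.zeros(6)]);print(o.x,"\n",o.fun)
C=np.linalg.inv(o.jac.T@o.jac)*.5**2;print("gap mm",(o.x[2]-.091)*1e3,"sd",C[2,2]**.5*1e3)
E
```

```text
[ 0.5614 -0.2041  0.3728] [321.0727 111.2592]
[ 0.5617 -0.2003  0.3621] [320.1363 112.1257]
[ 0.5617 -0.2003  0.3621] [320.1518 112.1194]
[ 0.5373  0.1515  0.1017  0.5352  0.1511  0.2717 -0.0418  2.0299 -0.2413
 -1.7639 -0.6851] 
 [-0.0686  0.0166 -0.0468  0.0732  0.0666 -0.0366 -0.3177  0.4167 -0.3912
  0.0634  0.1352 -0.0738 -1.0621  1.1228  0.1499  0.0906 -0.0139  0.6766
 -0.0804 -0.588  -0.2284]
gap mm 10.728308654371215 sd 1.0954212964524843
```

The fitted gap is about 10.7 mm, on target. Next I press the catch with the fingers closed.

```bash
python3 - <<'E'
from station import r
from h import *
import pickle
np.set_printoptions(precision=3,suppress=True)
def st(m):
    s=r.sense();print(m,s["clock"],np.array(s["tcp_pos"]),np.array(s["contact_force"]));return s
C=np.array([.466,-.0702,0]);o=ori([0,0,-1],0)
r.reach(C+[0,0,.40],o)
r.grab(10);r.servo_line(C+[0,0,.276],speed=.12);b=st("above")["contact_force"][2]
for z in np.arange(.268,.2505,-.0015):
    r.servo_line(C+[0,0,z],speed=.03);s=st(f"{z:.4f}")
    if s["contact_force"][2]-b>22:break
r.servo_line(C+[0,0,.40],speed=.15);st("up")
r.let_go()
r.reach(WH+AX*.31+np.array([-.06,0,0]),ori(-AX,0))
s=r.snapshot("wrist");st("end")
cv2.imwrite("pics/w5.png",cv2.resize(s["frame"][0:240,80:420,::-1],None,fx=2.2,fy=2.2,interpolation=2))
E
```

```text
above 27.1833 [ 0.466 -0.07   0.277] [-0.934 -0.34  -0.006]
0.2680 27.6 [ 0.466 -0.07   0.268] [ 0.097 -1.374  0.616]
0.2665 27.85 [ 0.466 -0.07   0.266] [ 0.283 -0.003  0.089]
0.2650 28.1 [ 0.466 -0.07   0.265] [-0.796 -0.84   3.069]
0.2635 28.35 [ 0.466 -0.07   0.264] [ 0.417 -0.05   3.863]
0.2620 28.6 [ 0.466 -0.07   0.262] [-0.931 -0.12   2.286]
0.2605 28.85 [ 0.466 -0.07   0.26 ] [-0.414  0.907  2.417]
0.2590 29.1 [ 0.466 -0.07   0.259] [0.773 0.013 1.084]
0.2575 29.35 [ 0.466 -0.07   0.257] [0.952 0.349 1.297]
0.2560 29.6 [ 0.466 -0.07   0.256] [0.011 0.386 4.747]
0.2545 29.85 [ 0.466 -0.07   0.256] [-3.828  1.085 11.967]
0.2530 30.1 [ 0.466 -0.07   0.256] [-7.472  0.93  18.897]
0.2515 30.35 [ 0.466 -0.07   0.256] [-11.144   2.115  25.468]
up 31.4917 [ 0.466 -0.07   0.399] [0.279 0.378 0.483]
end 33.4083 [ 0.494 -0.21   0.382] [-0.769  0.448 -0.564]
```

View pics/w5.png

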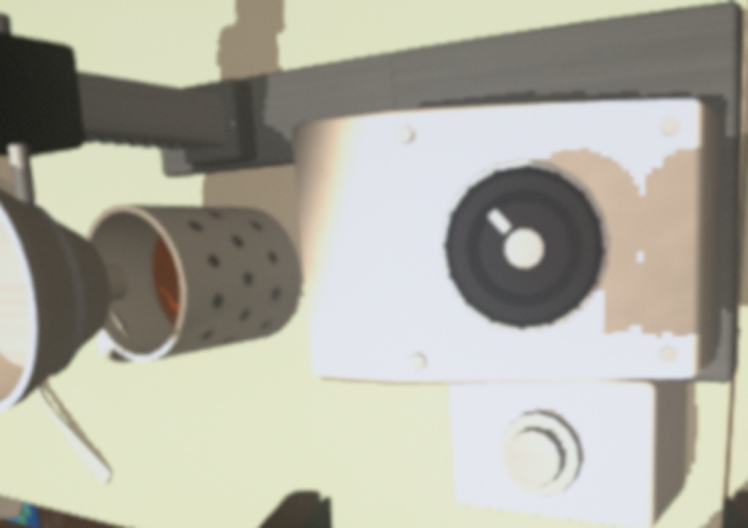

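The catch (crop 540,457) now sits low in its collar and reached its stop at 10 mm of travel. The wheel's bar has moved to (498,222) after the 43° turn, and the mug and spoon haven't moved.

```bash
python3 -c "
from station import r
print(r.hand_in())"
```

```text
the job is handed in; nothing more can be done
None
```

I handed the job in at about 33 s of the 64 s allowed: the nozzle hangs an estimated 10.7 mm (give or take 1 mm) above the dotted mug's rim, the lock catch is fully down at its stop, and the arm is clear of everything; the hand-in returned no verdict.

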